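# Unclip the battery cassette and hold it up for inspection

### The arm

A 6-joint arm with a two-finger parallel gripper is mounted at the origin on the work surface. World frame = base frame: x ahead of the robot, y to its left, z up, the work surface at z = 0. Lengths are in mm, angles in rad, forces in N, time in s.
With the tool pointing down it reaches from about 275 to 1000 mm from the base axis. Payload 8.4 kg.
Tool frame: the origin (TCP) lies between the finger pads; the fingertips stand 22 mm ahead of it and the grasp point (between the pads) lies 3 mm ahead of it (r.nose_length is the z of the fingertips in the tool frame, in mm); z points along the fingers, y is the line along which they close (so a half turn about z gives the same grasp; the last joint's range is limited). The gripper opens to 85 mm and grips with 20 to 120 N. Pads are 22 mm wide; open, the fingers measure 114 mm over their backs; the gripper's body (76 mm by 85 mm) begins 54 mm behind the grasp point. The pads swing forward as they close: fully open they stand 13 mm farther back than shut.
Start: joints at [-0.002, 0.353, 1.633, -0, 1.155, -0.002], TCP at [625.002, -0, 253.281] pointing down, gripper open.
Joint ranges: [-2.63, 2.63], [-0.92, 2.1], [0.06, 2.66], [-1.3, 4.44], [0, 2.69], [-3.02, 3.02]. Speed limits (rad/s): [2.22, 2.22, 2.79, 3.14, 3.14, 3.14].

### API

Orientations are given as [roll, pitch, yaw] about the fixed x, y, z axes, in that order (R = Rz(yaw) Ry(pitch) Rx(roll)).
In Python, from rig import r gives the robot as it stands.
- The arm moves only by the tool steer_hand, called after "Call:" in YAML: its name, and indented under it one key for each argument. Schema: {"type":"object","properties":{"increments":{"type":"string"},"grip_n":{"type":"number"},"only":{"type":"string"},"quiet":{"type":"boolean"},"lines":{"type":"string"}},"required":["increments"],"additionalProperties":false}. increments is a string of 1 to 5 rows, parted by a bar, with the numbers parted by commas; each row has 7 numbers: a rotation vector rx, ry, rz in fractions of the full range, 1 being pi/2 rad, then dx, dy, dz in shares of 500 mm (1.0 is 500 mm), then the opening from 0.0 (shut) to 1.0 (fully open); each row shifts and turns the commanded pose from where the row before left it, along the tool's axes as they then stand; what a row does not reach is not made up. A row lasts 1/12 s, in which the tool goes at most 41.7 mm and 0.125 rad, less where a joint would pass 70% of its speed; a pose out of reach is approached as far as the arm can. The fingers move at their own pace and stop on an object; grip_n is the grip in N (left out, the last holds). Time passes only in rows, so rows that do not move let the fingers close. The tool returns the time, the measured TCP pose, the force, the opening and the grip force at its end. only (a regular expression) keeps the lines of the reply that match it, lines (a string "A,B") keeps lines A to B, and quiet returns only ok. Input that does not fit is refused with a message, and nothing moves.
- r.sense(): the state, without advancing time (a new reading comes with each control period).
- r.grab_frame(name): name is "scene" or "side" or "wrist"; returns the picture (420x560x3 uint8, red, green, blue); there is no depth.
- r.camera_params(name): a dict with "fx", "fy", "cx", "cy" (pixels), "rvec" (rotation vector, rad) and "tvec" (3), from world to camera coordinates, as OpenCV has them. Camera axes: x right, y down, z forward; pixel columns grow to the right and rows downward; lengths in mm; the calibration is good to about 2 mm. A picture is of the moment at which its call begins: read the wrist's pose just before it. camera_params takes no time and is no camera call; for the wrist camera it gives the pose at the moment of the call.
- r.sign_off(): hands the job in; it is judged then, once.
The state is a dict: "clock": time; "qpos": joint angles; "qvel": joint speeds; "joint_efforts": joint torques, N m; "eef_pos": TCP position; "tcp_rot": TCP orientation; "contact_force": force on the tool from outside, world axes, zero at the start; "wrist_torque": the same for the moment, N m; "opening": opening from 0.0 (shut) to 1.0 (fully open); "grasp_force": force on a finger pad.
Only numpy, scipy, OpenCV 4.12 (cv2) and the standard library are available. Lean on these libraries where they do the work, as an engineer would, in place of code of your own. Each camera call takes 0.05 s, during which the arm holds its last target. There are 200 camera calls.

### The job

Slide the cubby's clear acrylic door all the way to the side away from the orange battery cassette, then pinch the cassette's two yellow side catches together so that it unclips, lift it straight out of its charging dock and hold it upright by the catches, about 10 cm or more higher than it sat. Finish while still holding it up there, clear of everything else; do not put it down or let go. Leave the carabiner, rappel ring, quick link and loupe lying where they are.

Things in the scene. Friction and masses are not known exactly. Their poses are not given: they have to be found in the camera images.
- cubby: Fixed wooden cubby on the slate, 170 deep (its x) x 436 wide (its y) x 100 high, open at the front (-x) and on top. Origin: centre of its underside; x points to the clear back pane (5 thick, 100 high), y along its width. Floor 8 thick; side walls 8 thick, 94 high. One charging dock stands in each half (+y, -y); which half has the cassette varies.
- door (a joint): Clear acrylic sliding door: an L of top pane (200 wide along the cubby's y, whole depth, 100 to 104 above the slate) and front pane, yellow edge strips. Value in m: its middle along the cubby's +y from the cubby's middle, end stops at -0.1 and 0.1. Starts near 0, in the way of both docks. About 2 N of friction; stays where left.
- door_grip (a point): Grip point of the door: centre of its upright aluminium handle bar, 128 above the slate and 24 above the pane. The bar is 60 along the cubby's x, 16 wide along its y, and stands 36 tall on the middle of the pane (top 140 above the slate).
- dock: Black charging dock holding the cassette, fixed on the cubby floor, 72 (its x) x 92 (its y) x 38 high, turned up to 15 degrees to the cubby. Origin: centre of its underside. Inward lips along its +y and -y sides (30 to 38 above its underside) hold the cassette's catches down until these are pinched.
- empty_dock: An identical black dock, empty, in the other half of the cubby. Origin: centre of its underside.
- cassette: Orange battery cassette, loose, 150 to 350 g, body 56 (x) x 34 (y) x 75 high, upright in the dock with 1.5 play. Origin: centre of its underside, 12 above the slate; axes as the dock's. Yellow catch plates stand off its +y and -y sides: 56 over their outsides at rest, 44 pinched home; fingers press them 36 to 70 above its underside.
- catch_left (a joint): Sprung catch plate on the cassette's +y side, 28 wide along x, 14 to 70 above the cassette's underside. 0 m = at rest, out; 0.006 m = pinched home against its stop. Spring 2.5 N at rest, 5.5 N home. A tooth low on it (5 out) hooks under the dock's lip, free from about 0.0045; until both are free the cassette lifts only 2.
- catch_right (a joint): The same on the cassette's -y side.
- catch_left_pad (a point): Middle of the ribbed outer face of the +y catch, 58 above the cassette's underside, 28 from its middle plane at rest.
- catch_right_pad (a point): Middle of the ribbed outer face of the -y catch, likewise.
- carabiner: Bystander: yellow carabiner, 112 x 66 x 13, lying on the slate in front of the cubby. Origin: its middle, on the slate.
- rappel_ring: Bystander: dull steel ring, 46 across, 10 high, lying in front of the cubby. Origin: centre of its underside.
- quick_link: Bystander: stainless triangular link, 60 x 74 x 14, lying in front of the cubby. Origin: its middle, on the slate.
- loupe: Bystander: brass loupe with walnut handle, 112 long (its y) x 48 x 12, lying in front of the cubby. Origin: about its middle, on the slate.

How it is judged (in metres and radians):
On the way, in this order (a step that is already met when the one before it is completed fails the run):
1. the door is slid aside, clear of the cassette's dock, with the cassette still clipped in (horizontal distance between door_grip and dock above 0.18 m and z of cassette in the frame of dock below 0.012 m), for 0.2 s.
2. both catches are pinched in by the fingers while the cassette is still in its dock (value of joint each of catch_left, catch_right above 0.004 m and contact force between the fingers and cassette above 1 N and z of cassette in the frame of dock below 0.015 m), for 0.1 s.
3. the cassette is lifted free of the dock by its catches (z of cassette in the frame of dock above 0.06 m and value of joint each of catch_left, catch_right above 0.004 m), for 0.2 s.
At the end, for the whole second after the job is handed in: The fingers hold the cassette still by both catches (each in over 4 mm), upright within 15 degrees, its underside at least 80 mm higher than it sat, touching neither cubby, door nor docks; the door's middle is still over 180 mm from the cassette's dock (z of cassette in the frame of dock above 0.084 m and angle between cassette's own z axis and vertical below 0.26 rad and value of joint each of catch_left, catch_right above 0.004 m and contact force between the fingers and cassette above 1 N and contact force between cassette and cubby below 0.1 N and contact force between cassette and dock below 0.1 N and contact force between cassette and empty_dock below 0.1 N and linear speed of cassette below 0.03 m/s and horizontal distance between door_grip and dock above 0.18 m); the arm keeps its last pose, push and grip.
It fails at once if the carabiner is moved more than 20 mm (distance of carabiner from where it was at the start of the episode above 0.02 m).
It fails at once if the rappel ring is moved more than 20 mm (distance of rappel_ring from where it was at the start of the episode above 0.02 m).
It fails at once if the quick link is moved more than 20 mm (distance of quick_link from where it was at the start of the episode above 0.02 m).
It fails at once if the loupe is moved more than 20 mm (distance of loupe from where it was at the start of the episode above 0.02 m).
It also fails if it takes over 43 s, if anything falls off the work surface, if the arm or the gripper's body presses on something with over 40 N, if the wrist force passes 120 N, or if a joint passes its speed limit or range.

## Working session

There is one attempt and no reset: what is moved stays moved. The work goes in short steps, Python scripts to look and compute and a tool call to move; the robot and the scene stay as the last step left them, time stands still between calls to the robot, and variables do not carry over. Pictures are saved under pics/ and viewed, at most 10 in all, crops included, and the job is handed in when it is done.

```bash
ls; mkdir -p pics; python3 - <<'E'
from rig import r
import cv2,numpy as np
s=r.sense();print(s['eef_pos'],s['tcp_rot'],s['opening'],s['clock'])
a=r.grab_frame('scene');b=r.grab_frame('side')
for n in('scene','side','wrist'):print(n,r.camera_params(n))
w=r.grab_frame('wrist')
for n,i in(('scene0',a),('side0',b),('wrist0',w)):cv2.imwrite(f'pics/{n}.png',i[:,:,::-1])
E
```

```text
pics
rig.py
[6.24541074e+02 1.30089590e-02 2.52550252e+02] [-3.14016485e+00 -2.28755455e-05  1.57080574e+00] 0.9938676113958256 0.0
scene {'fx': 437.61858611916927, 'fy': 437.61858611916927, 'cx': 274.9354846763507, 'cy': 207.3609607959892, 'rvec': array([ 0.80498233,  2.32813109, -1.32659531]), 'tvec': array([ 415.75677506,  -64.31789206, 1186.33423406])}
side {'fx': 412.3013397098825, 'fy': 412.3013397098825, 'cx': 279.9419313150378, 'cy': 210.30222598927423, 'rvec': array([ 2.38733402, -0.18983772,  0.05975922]), 'tvec': array([-528.36568367,  151.91791441,  731.69079894])}
wrist {'fx': 328.78578378180265, 'fy': 328.78578378180265, 'cx': 276.9195695272957, 'cy': 214.29812407850315, 'rvec': array([-2.81538141e+00,  7.74673597e-04,  6.40582997e-04]), 'tvec': array([-624.90166733,  -41.61463547,  379.53270136])}
```

View pics/scene0.png

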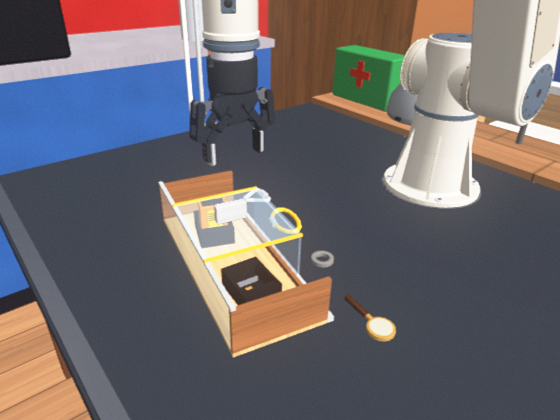

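View pics/side0.png

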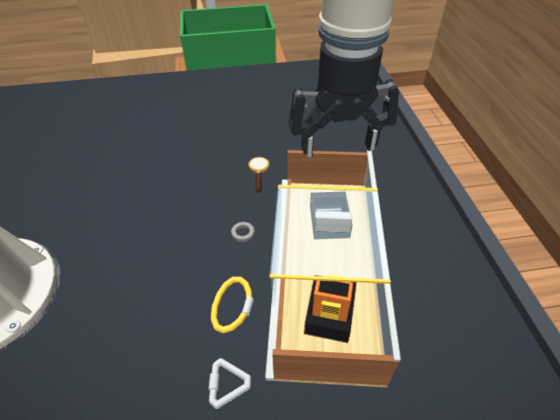

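View pics/wrist0.png

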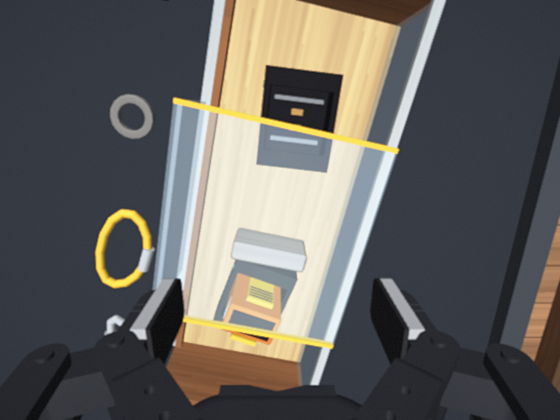

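The cassette is in the half at −y in the world frame (side view (330,305), wrist (255,305)). The handle is at wrist (270,250), and the empty dock is on the +y side. I'll enlarge these areas.

```bash
python3 - <<'E'
import cv2,numpy as np
s,d,w=[cv2.imread(f'pics/{n}0.png') for n in('scene','side','wrist')]
z=lambda i,k:cv2.resize(i,None,fx=k,fy=k,interpolation=cv2.INTER_CUBIC)
cv2.imwrite('pics/w1.png',z(w[80:360,150:410],2.14))   # off 150,80
A=z(d[150:350,260:393],3);B=z(s[170:270,155:310],2.58)
C=np.zeros((600,800,3),np.uint8);C[:600,:399]=A;C[:258,400:800]=B[:258,:400]
C[300:558,400:800]=z(s[250:350,200:355],2.58)[:258,:400]
cv2.imwrite('pics/sd1.png',C)
E
```

```text
(no output)
```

View pics/w1.png

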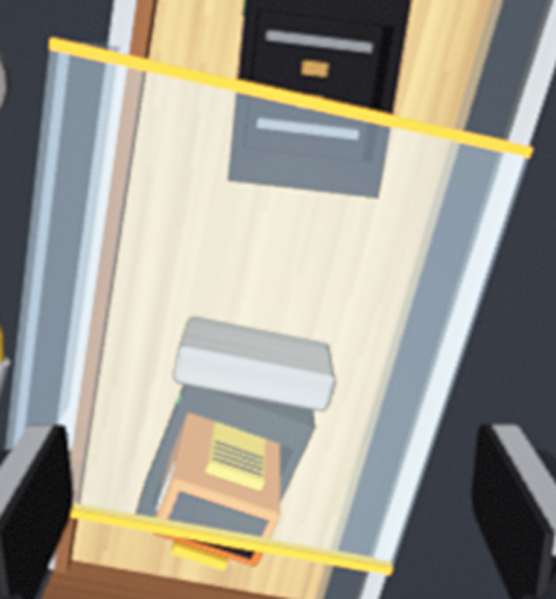

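View pics/sd1.png

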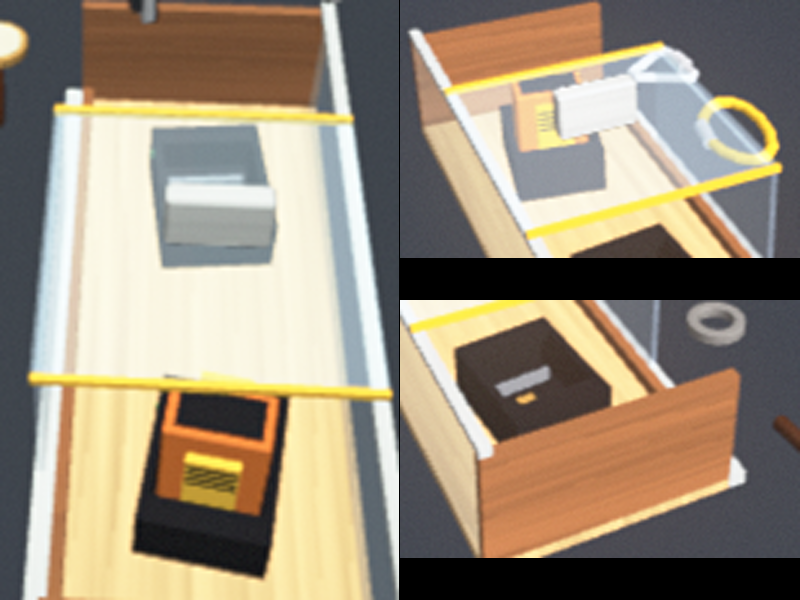

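The bar's top face shows at wrist about (235,240)–(306,254) and (232,257)–(303,271), and at side (316,211)–(351,219). The door strips can be seen in all three views. Next I'll triangulate these points.

```bash
cat > h.py <<'E'
import numpy as np,cv2
from scipy.optimize import least_squares
def proj(c,X):
    K=np.array([[c['fx'],0,c['cx']],[0,c['fy'],c['cy']],[0,0,1.]])
    return cv2.projectPoints(np.float64(X).reshape(-1,3),c['rvec'],c['tvec'],K,None)[0].reshape(-1,2)
def tri(obs): # [(cam,(u,v)),...] -> point, rms px
    f=lambda X:np.concatenate([proj(c,X)[0]-p for c,p in obs])
    s=least_squares(f,[600,0,80]);return s.x.round(1),round(float(np.sqrt(np.mean(s.fun**2))),2)
E
python3 - <<'E'
from h import *
from rig import r
S,D,W=[r.camera_params(n) for n in('scene','side','wrist')]
print(-cv2.Rodrigues(W['rvec'])[0].T@W['tvec'])
w=lambda u,v:(W,(150+u/2.14,80+v/2.14))
d=lambda u,v:(D,(260+u/3,150+v/3))
s=lambda u,v:(S,(155+(u-400)/2.58,170+v/2.58))
for n,o in dict(barTL=[w(183,343),d(167,184)],barTR=[w(334,371),d(272,187)],barBR=[w(328,408),d(274,209)],barBL=[w(176,379),d(165,207)],
 pyF=[w(52,43),d(57,108),s(778,168)],pyB=[w(530,153),d(351,119),s(530,234)],myF=[d(32,378),s(662,45)],myB=[w(390,571),d(390,395),s(447,90)]).items(): print(n,*tri(o))
E
```

```text
[625.12580645  81.8230649  372.72504066]
barTL [592.7 -19.3 136.8] 0.08
barTR [648.1 -30.6 136.7] 0.11
barBR [646.1 -46.  136.4] 0.26
barBL [589.2 -34.4 135.3] 0.33
pyF [545.2  84.6 101.7] 0.95
pyB [722.2  45.4 103.5] 1.54
myF [ 503.1 -107.3  101.2] 0.99
myB [ 679.5 -148.3  103.8] 1.25
```

The bar's top centre comes out at about (619,−33,137), which agrees with the 140 given. The pane is at about 102, and the cubby yaw is about −12.5°. I need to turn the tool −1.353 rad so it closes along the cubby's y.

The manual's scale: shifts go in shares of 500 mm and turns go in shares of pi/2 rad. Converting my numbers, 6 mm is 0.012, -0.123 rad is -0.0783.

Call:
steer_hand:
  increments: "0,0,-0.0783,0,0,0.012,1 | 0,0,-0.0783,0,0,0.012,1 | 0,0,-0.0783,0,0,0.012,1 | 0,0,-0.0783,0,0,0.012,1 | 0,0,-0.0783,0,0,0.012,1"
  grip_n: 40

```text
clock: 0.57
eef_pos: [624.8, 0.0, 222.7]
tcp_rot: [-3.141, -0.0, 2.192]
contact_force: [-0.4, 0.1, 0.5]
opening: 0.997
grasp_force: 0.0
```

Call:
steer_hand:
  increments: "0,0,-0.0783,0,0,0.012,1 | 0,0,-0.0783,0,0,0.012,1 | 0,0,-0.0783,0,0,0.012,1 | 0,0,-0.0783,0,0,0.012,1 | 0,0,-0.0783,0,0,0.012,1"

```text
clock: 0.98
eef_pos: [624.8, 0.0, 192.7]
tcp_rot: [-3.141, -0.001, 2.807]
contact_force: [0.5, -1.2, -0.0]
opening: 1.0
grasp_force: 0.0
```

Call:
steer_hand:
  increments: "0,0,-0.0783,0,0,0,1 | 0,0,0,0,0,0,1"

```text
clock: 1.15
eef_pos: [624.5, -0.0, 192.5]
tcp_rot: [-3.141, -0.001, 2.93]
contact_force: [0.1, -0.8, -0.2]
opening: 1.004
grasp_force: 0.0
```

```bash
cat >> h.py <<'E'
def go(r,T,yaw=None): # world target of the TCP -> tool-axis shift, yaw angle about z
    from scipy.spatial.transform import Rotation as Q
    s=r.sense();R=Q.from_euler('xyz',s['tcp_rot']).as_matrix()
    y=np.degrees(np.arctan2(R[1,1],R[0,1]));print('pos',s['eef_pos'].round(1),'closing line deg',y.round(2),'shift',(R.T@(np.array(T)-s['eef_pos'])).round(1),'t',s['clock'])
E
python3 -c "
from h import *;from rig import r
go(r,[619,-33,136])"
```

```text
pos [624.5  -0.  192.5] closing line deg 77.85 shift [ -1.6 -33.4  56.5] t 1.15
```

Converted, -17 mm is -0.034, -16 mm is -0.032.

Call:
steer_hand:
  increments: "0,0,0,-0.002,-0.034,0.01,1 | 0,0,0,-0.002,-0.032,0.01,1 | 0,0,0,0,0,0.032,1 | 0,0,0,0,0,0.032,1 | 0,0,0,0,0,0.028,1"

```text
clock: 1.57
eef_pos: [619.8, -33.0, 136.7]
tcp_rot: [3.142, 0.0, 2.918]
contact_force: [0.3, 0.9, -0.4]
opening: 1.004
grasp_force: 0.0
```

Call:
steer_hand:
  increments: "0,0,0,0,0,0,0 | 0,0,0,0,0,0,0 | 0,0,0,0,0,0,0 | 0,0,0,0,0,0,0 | 0,0,0,0,0,0,0"

```text
clock: 1.98
eef_pos: [620.4, -32.6, 138.3]
tcp_rot: [3.141, 0.002, 2.923]
contact_force: [0.2, -0.5, -0.5]
opening: 0.303
grasp_force: 0.0
```

```bash
python3 -c "
from h import *;from rig import r
cv2.imwrite('pics/g.png',r.grab_frame('side')[:,:,::-1])
go(r,[619,-33,136])"
```

```text
pos [620.3 -32.6 138.2] closing line deg 77.5 shift [ 1.2 -0.7  2.2] t 2.0333
```

Call:
steer_hand:
  increments: "0,0,0,0,0,0,0 | 0,0,0,0,0,0,0 | 0,0,0,0,0,0,0 | 0,0,0,0,0,0,0"

```text
clock: 2.37
eef_pos: [620.3, -32.6, 138.3]
tcp_rot: [3.141, 0.001, 2.924]
contact_force: [-0.4, -0.6, 5.4]
opening: 0.182
grasp_force: 40.0
```

Call:
steer_hand:
  increments: "0,0,0,0,0.02,0,0 | 0,0,0,0,0.03,0,0 | 0,0,0,0,0.03,0,0 | 0,0,0,0,0.03,0,0 | 0,0,0,0,0.03,0,0"

```text
clock: 2.78
eef_pos: [635.3, 35.9, 138.3]
tcp_rot: [-3.141, 0.001, 2.924]
contact_force: [-1.4, -2.0, 6.3]
opening: 0.178
grasp_force: 40.1
```

The bar is gripped (opening 0.18, about 16 mm), and the door slides with about 2 N. I'll continue slowly to the stop.

Converted, 8 mm is 0.016, 6 mm is 0.012.

Call:
steer_hand:
  increments: "0,0,0,0,0.016,0,0 | 0,0,0,0,0.012,0,0 | 0,0,0,0,0.006,0,0 | 0,0,0,0,0.006,0,0 | 0,0,0,0,0.006,0,0"

```text
clock: 3.2
eef_pos: [640.2, 58.2, 138.3]
tcp_rot: [-3.141, 0.001, 2.924]
contact_force: [-1.8, -1.4, 6.3]
opening: 0.178
grasp_force: 40.1
```

Call:
steer_hand:
  increments: "0,0,0,0,0.006,0,0 | 0,0,0,0,0.006,0,0 | 0,0,0,0,0,0,0"

```text
clock: 3.45
eef_pos: [641.5, 64.1, 138.3]
tcp_rot: [-3.141, 0.001, 2.924]
contact_force: [-3.3, -0.2, 6.6]
opening: 0.179
grasp_force: 40.3
```

Converted, 2 mm is 0.004.

Call:
steer_hand:
  increments: "0,0,0,0,0.004,0,0 | 0,0,0,0,0.004,0,0 | 0,0,0,0,0.004,0,0"

```text
clock: 3.7
eef_pos: [641.6, 64.7, 138.3]
tcp_rot: [-3.133, -0.0, 2.925]
contact_force: [-8.9, -36.8, 13.8]
opening: 0.176
grasp_force: 41.8
```

Call:
steer_hand:
  increments: "0,0,0,0,0.004,0,0 | 0,0,0,0,0.004,0,0 | 0,0,0,0,0.004,0,0"

```text
clock: 3.95
eef_pos: [641.6, 65.0, 138.2]
tcp_rot: [-3.124, -0.002, 2.926]
contact_force: [-13.4, -63.0, 20.0]
opening: 0.18
grasp_force: 47.7
```

The door is at its stop (65 N, about 100 mm travelled). I'll relax the push, let go and rise.

Converted, -6 mm is -0.012, -5 mm is -0.01.

Call:
steer_hand:
  increments: "0,0,0,0,-0.012,0,0 | 0,0,0,0,-0.01,0,0 | 0,0,0,0,0,0,1 | 0,0,0,0,0,0,1 | 0,0,0,0,0,0,1"

```text
clock: 4.37
eef_pos: [641.5, 65.4, 137.3]
tcp_rot: [3.141, 0.0, 2.924]
contact_force: [-0.8, 0.5, 0.1]
opening: 0.599
grasp_force: 0.0
```

Call:
steer_hand:
  increments: "0,0,0,0,0,0,1 | 0,0,0,0,0,-0.06,1 | 0,0,0,0,0,-0.08,1 | 0,0,0,0,-0.08,-0.04,1 | 0,0,0,0,-0.08,-0.04,1"

```text
clock: 4.78
eef_pos: [626.2, -6.6, 246.5]
tcp_rot: [3.141, 0.002, 2.928]
contact_force: [0.9, 0.0, -0.4]
opening: 1.005
grasp_force: 0.0
```

Call:
steer_hand:
  increments: "0,0,0,0,-0.07,0,1 | 0,0,0,0,0,0,1 | 0,0,0,0,0,0,1"

```text
clock: 5.03
eef_pos: [617.6, -43.1, 244.9]
tcp_rot: [3.141, 0.001, 2.922]
contact_force: [-0.1, -0.2, -0.2]
opening: 1.0
grasp_force: 0.0
```

```bash
python3 - <<'E'
from h import *;from rig import r
import pickle
go(r,[620,-33,250])
P={}
for n in('wrist','side','scene'):
    c=r.camera_params(n);i=r.grab_frame(n);P[n]=c;cv2.imwrite(f'pics/{n}2.png',i[:,:,::-1])
pickle.dump(P,open('c2.pkl','wb'))
E
```

```text
pos [617.6 -43.1 244.9] closing line deg 77.4 shift [-0.1 10.4 -5.1] t 5.0333
```

View pics/wrist2.png

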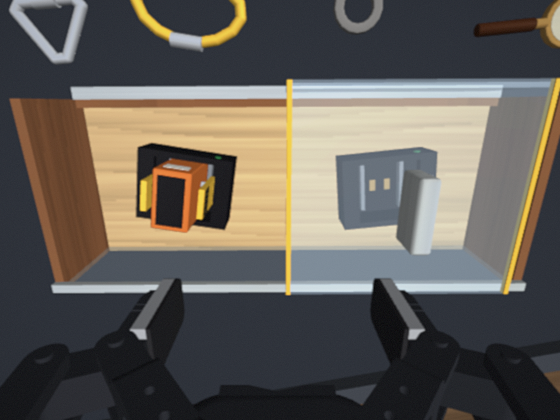

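The door is fully clear. The cassette is at wrist about (177,197), with its catches at about (146,195) and (207,197). Next an enlarged crop of the wrist and side views.

```bash
python3 - <<'E'
import cv2,numpy as np
d,w=[cv2.imread(f'pics/{n}2.png') for n in('side','wrist')]
z=lambda i,k:cv2.resize(i,None,fx=k,fy=k,interpolation=cv2.INTER_CUBIC)
C=np.zeros((450,800,3),np.uint8);C[:420,:480]=z(w[135:240,125:245],4);C[:,485:800]=z(d[260:350,298:361],5)
cv2.imwrite('pics/c2.png',C)
E
```

```text
(no output)
```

View pics/c2.png

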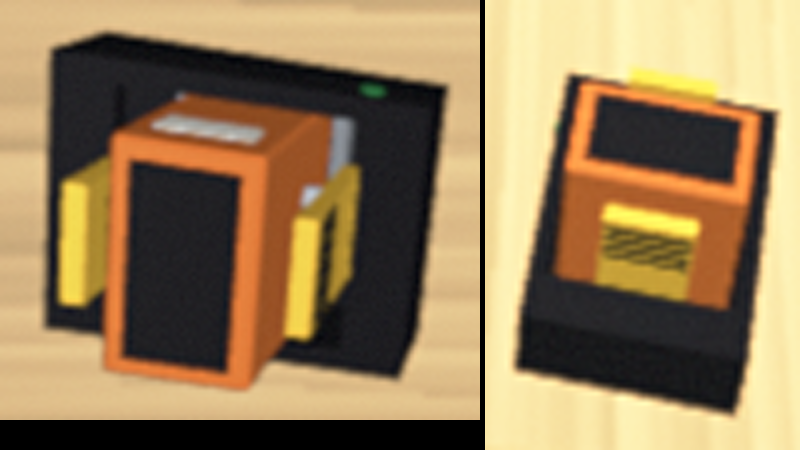

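```bash
python3 - <<'E'
from h import *;from rig import r
import pickle
P=pickle.load(open('c2.pkl','rb'))
w=lambda u,v:(P['wrist'],(125+u/4,135+v/4))
d=lambda u,v:(P['side'],(298+(u-485)/5,260+v/5))
C={}
for n,o in dict(mm=[w(113,137),d(568,168)],mp=[w(268,152),d(582,83)],pp=[w(246,388),d(762,112)],pm=[w(103,367),d(746,200)],
  cRm=[w(60,182),d(603,222)],cRp=[w(57,303),d(697,237)]).items():
    C[n],e=tri(o);print(n,C[n],e)
c=np.mean([C[k] for k in('mm','mp','pp','pm')],0)
x=C['pp']-C['mp']+C['pm']-C['mm'];y=C['mp']-C['mm']+C['pp']-C['pm']
print('c',c,'yaw x',np.degrees(np.arctan2(x[1],x[0])),'closing line',np.degrees(np.arctan2(y[1],y[0])),np.linalg.norm(x[:2])/2,np.linalg.norm(y[:2])/2)
go(r,[c[0],c[1],160])
E
```

```text
mm [ 567.  -140.7   86.2] 0.09
mp [ 577.8 -110.    84.1] 0.24
pp [ 629.3 -130.9   85.6] 0.7
pm [ 616.7 -160.5   86.6] 0.38
cRm [ 574.5 -157.6   81. ] 0.07
cRp [ 600.8 -167.6   82. ] 0.14
c [ 597.7   -135.525   85.625] yaw x -21.908704828181918 closing line 68.79077386577731 54.538816452138036 32.340570495895676
pos [617.8 -41.  244.1] closing line deg 77.56 shift [ -0.8 -96.7  84.1] t 5.1833
```

The corners agree with the sizes given (54.5 x 32, top at 86, catch 28.8 from the middle). The centre is about (597.7,−135.5) and the closing line 68.3°. I'll turn +0.162 rad and move above it.

Converted, -32 mm is -0.064, 10 mm is 0.02, 0.081 rad is 0.0516.

Call:
steer_hand:
  increments: "0,0,0,0,-0.064,0.02,1 | 0,0,0,0,-0.064,0.02,1 | 0,0,0,-0.002,-0.064,0.02,1 | 0,0,0.0516,0,0,0.02,1 | 0,0,0.0516,0,0,0.02,1"

```text
clock: 5.6
eef_pos: [598.0, -136.2, 193.6]
tcp_rot: [-3.142, -0.001, 2.758]
contact_force: [0.3, -0.3, -0.1]
opening: 1.002
grasp_force: 0.0
```

Call:
steer_hand:
  increments: "0,0,0,0,0,0,1"

```text
clock: 5.68
eef_pos: [597.1, -134.9, 192.0]
tcp_rot: [-3.141, -0.004, 2.759]
contact_force: [-0.3, -0.2, -0.1]
opening: 1.0
grasp_force: 0.0
```

```bash
python3 -c "
from h import *;from rig import r
go(r,[597.7,-135.5,73])"
```

```text
pos [ 597.1 -134.9  192. ] closing line deg 68.06 shift [ -1.3  -0.3 119. ] t 5.6833
```

Converted, 30 mm is 0.06, 25 mm is 0.05.

Call:
steer_hand:
  increments: "0,0,0,-0.002,0,0.06,1 | 0,0,0,0,0,0.06,1 | 0,0,0,0,0,0.05,1 | 0,0,0,0,0,0.04,1 | 0,0,0,0,0,0.026,1"

```text
clock: 6.1
eef_pos: [598.4, -134.8, 74.4]
tcp_rot: [-3.141, -0.003, 2.766]
contact_force: [-0.1, -0.7, -0.7]
opening: 0.998
grasp_force: 0.0
```

Call:
steer_hand:
  increments: "0,0,0,0,0,0,1"

```text
clock: 6.18
eef_pos: [597.7, -134.9, 74.0]
tcp_rot: [-3.141, -0.004, 2.765]
contact_force: [-0.8, 0.3, 0.5]
opening: 0.997
grasp_force: 0.0
```

```bash
python3 -c "
from h import *;from rig import r
go(r,[597.7,-135.5,73])
a=r.grab_frame('side')[230:380,270:400];b=r.grab_frame('scene')[150:300,120:270]
z=lambda i:cv2.resize(i,None,fx=2.8,fy=2.8,interpolation=cv2.INTER_CUBIC)
cv2.imwrite('pics/d3.png',np.hstack([z(a),z(b)])[:,:,::-1])"
```

```text
pos [ 597.7 -134.9   74. ] closing line deg 68.42 shift [-0.3 -0.6  1. ] t 6.1833
```

View pics/d3.png

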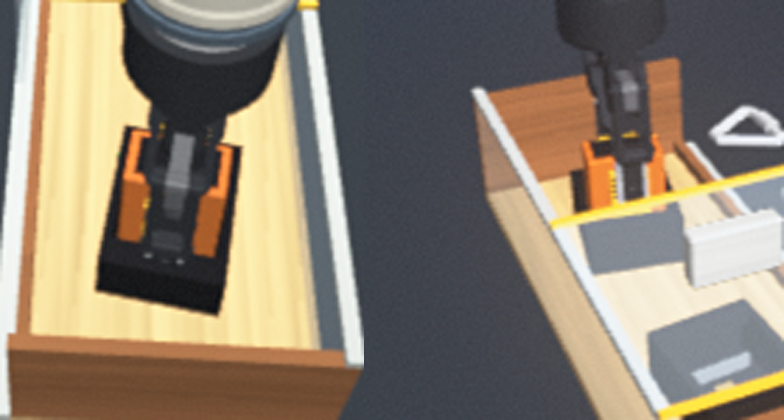

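The fingers straddle the cassette and are centred on the catches in both views, with no contact. I'll close them.

Call:
steer_hand:
  increments: "0,0,0,0,0,0,0 | 0,0,0,0,0,0,0 | 0,0,0,0,0,0,0 | 0,0,0,0,0,0,0 | 0,0,0,0,0,0,0"
  grip_n: 40

```text
clock: 6.7
eef_pos: [600.1, -136.6, 79.0]
tcp_rot: [3.141, 0.003, 2.762]
contact_force: [-3.4, 0.6, 14.9]
opening: 0.461
grasp_force: 39.1
```

Call:
steer_hand:
  increments: "0,0,0,0,0,0,0 | 0,0,0,0,0,0,0 | 0,0,0,0,0,0,0 | 0,0,0,0,0,0,0"

```text
clock: 7.03
eef_pos: [600.1, -136.6, 79.0]
tcp_rot: [3.141, 0.003, 2.762]
contact_force: [-3.4, 1.6, 15.5]
opening: 0.461
grasp_force: 39.2
```

The grip is firm (39 N). The closing swing pushed the tool up 5 mm, with 15 N of vertical load. I'll raise it gently to see whether the cassette is free.

Converted, -3 mm is -0.006, -2 mm is -0.004.

Call:
steer_hand:
  increments: "0,0,0,0,0,-0.006,0 | 0,0,0,0,0,-0.006,0 | 0,0,0,0,0,-0.004,0"

```text
clock: 7.28
eef_pos: [598.8, -136.3, 84.9]
tcp_rot: [3.142, -0.0, 2.762]
contact_force: [0.3, -0.6, -3.9]
opening: 0.454
grasp_force: 41.6
```

Call:
steer_hand:
  increments: "0,0,0,0,0,-0.004,0 | 0,0,0,0,0,-0.004,0 | 0,0,0,0,0,-0.004,0 | 0,0,0,0,0,0,0"

```text
clock: 7.62
eef_pos: [599.1, -136.3, 90.8]
tcp_rot: [3.142, 0.0, 2.762]
contact_force: [0.6, -0.1, -2.7]
opening: 0.454
grasp_force: 41.6
```

```bash
python3 -c "
from h import *;from rig import r
go(r,[597.7,-135.5,73])
a=r.grab_frame('side')[230:380,270:400];b=r.grab_frame('scene')[150:300,120:270]
z=lambda i:cv2.resize(i,None,fx=2.8,fy=2.8,interpolation=cv2.INTER_CUBIC)
cv2.imwrite('pics/d4.png',np.hstack([z(a),z(b)])[:,:,::-1])"
```

```text
pos [ 599.1 -136.3   90.8] closing line deg 68.24 shift [ 1.6  0.3 17.8] t 7.6167
```

View pics/d4.png

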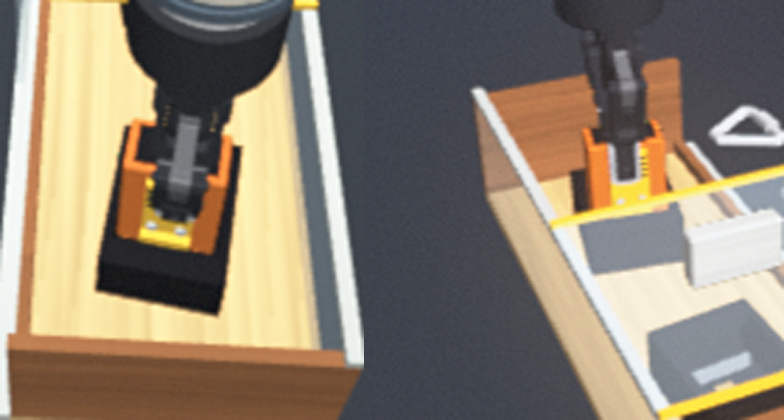

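The cassette is rising with the fingers (orange is higher above the dock, the load of about 2.7 N is its weight, and the grip is steady). Next I'll lift it straight up.

Converted, -14 mm is -0.028, -12 mm is -0.024.

Call:
steer_hand:
  increments: "0,0,0,0,0,-0.016,0 | 0,0,0,0,0,-0.024,0 | 0,0,0,0,0,-0.024,0 | 0,0,0,0,0,-0.028,0 | 0,0,0,0,0,-0.028,0"

```text
clock: 8.13
eef_pos: [599.1, -136.3, 152.5]
tcp_rot: [3.141, 0.001, 2.762]
contact_force: [-0.2, 0.0, -3.7]
opening: 0.454
grasp_force: 41.6
```

Call:
steer_hand:
  increments: "0,0,0,0,0,-0.028,0 | 0,0,0,0,0,-0.028,0 | 0,0,0,0,0,-0.028,0 | 0,0,0,0,0,-0.024,0 | 0,0,0,0,0,-0.016,0"

```text
clock: 8.55
eef_pos: [599.5, -136.4, 215.1]
tcp_rot: [3.141, 0.002, 2.762]
contact_force: [0.2, -0.5, -2.3]
opening: 0.453
grasp_force: 41.6
```

Call:
steer_hand:
  increments: "0,0,0,0,0,-0.008,0 | 0,0,0,0,0,0,0 | 0,0,0,0,0,0,0 | 0,0,0,0,0,0,0 | 0,0,0,0,0,0,0"

```text
clock: 8.97
eef_pos: [598.4, -136.2, 215.7]
tcp_rot: [-3.141, -0.002, 2.762]
contact_force: [-0.8, 0.2, -2.9]
opening: 0.45
grasp_force: 41.6
```

```bash
python3 -c "
from h import *;from rig import r
go(r,[597.7,-135.5,73])
a=r.grab_frame('side')[180:380,250:400];b=r.grab_frame('scene')[80:280,120:270]
z=lambda i:cv2.resize(i,None,fx=2.5,fy=2.5,interpolation=cv2.INTER_CUBIC)
cv2.imwrite('pics/d5.png',np.hstack([z(a),z(b)])[:,:,::-1])"
```

```text
pos [ 598.4 -136.2  215.7] closing line deg 68.24 shift [  0.7   0.4 142.7] t 8.9667
```

View pics/d5.png

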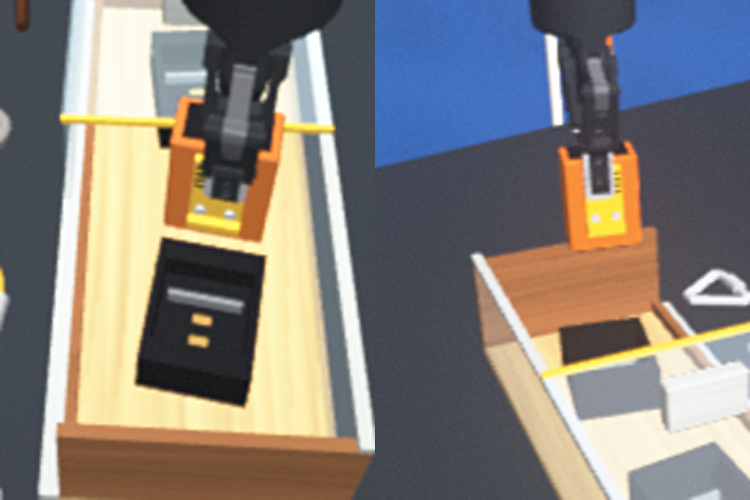

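The cassette hangs upright in the fingers, about 13 cm above its dock and clear of everything. The door is still at its far stop.

```bash
python3 -c "
from rig import r
print(r.sign_off())"
```

```text
the job is handed in; nothing more can be done
None
```

I slid the door to its far stop, unclipped the cassette by its catches and lifted it about 13 cm. I handed the job in with it still held upright and clear of everything; no verdict came back.

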